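# Dry-fit the deck fittings of a model boat

## Task

Dry-fit the model boat's four deck fittings: stand the large cask, the small cask, the oblong hatch and the square skylight upright on the deck panel whose dark inlay has that fitting's shape and size, each centred on its inlay and the hatch and skylight turned to line up with theirs. Set them down rather than dropping them, let go of them all, and leave the glue jar standing where it is.

Things in the scene. Friction and masses are not known exactly. Their poses are not given: they have to be found in the camera images.
- cask_large: The larger of two wooden model-boat casks with brass hoops, standing upright: 60 mm high, 54 mm diameter over its middle (from 18 to 42 mm up), 50 mm at the ends. About 0.1 kg. Origin: centre of its foot; z up along its axis.
- cask_small: The smaller cask, same look, upright: 42 mm high, 34 mm diameter over its middle (from 13 to 29 mm up), 31 mm at the ends. About 0.03 kg. Origin: centre of its foot; z up along its axis.
- hatch: Oblong wooden hatch block with a planked top and two brass straps across it: 76 mm along its x, 40 mm along its y, 36 mm high (37 mm with the straps). About 0.07 kg. Origin: centre of its foot, z up.
- skylight: Square wooden skylight block with four pale glass panes on top: 48 x 48 mm (sides along its x and y), 36 mm high. About 0.06 kg. Origin: centre of its foot, z up.
- panel_large_round: Pale planked wooden deck panel, 92 x 92 mm, 6 mm thick, fixed flat on the bench (yaw up to 0.3 rad either way), with a flat dark-wood inlay in its middle: a large disc, 58 mm diameter. Origin: centre of its underside, on the bench; its top is at z = 6 mm. For the larger cask.
- panel_small_round: Pale planked wooden deck panel, 92 x 92 mm, 6 mm thick, fixed flat on the bench (yaw up to 0.3 rad either way), with a flat dark-wood inlay in its middle: a small disc, 38 mm diameter. Origin: centre of its underside, on the bench; its top is at z = 6 mm. For the smaller cask.
- panel_oblong: Pale planked wooden deck panel, 92 x 92 mm, 6 mm thick, fixed flat on the bench (yaw up to 0.3 rad either way), with a flat dark-wood inlay in its middle: an oblong, 80 mm along the panel's x, 44 mm along its y. Origin: centre of its underside, on the bench; its top is at z = 6 mm. For the hatch, long side along the inlay, either way round.
- panel_square: Pale planked wooden deck panel, 92 x 92 mm, 6 mm thick, fixed flat on the bench (yaw up to 0.3 rad either way), with a flat dark-wood inlay in its middle: a square, 52 x 52 mm, sides along the panel's x and y. Origin: centre of its underside, on the bench; its top is at z = 6 mm. For the skylight, sides along the inlay's, any of the four ways round.
- glue_jar: Closed glue jar with a white cap and a paper label, 54 mm diameter, 75 mm high, standing loose among the parts, not to be knocked over or shoved away. Origin: centre of its foot, z up.
Things that resemble listed ones, but are neither listed nor needed, are in the scene too. Leave any blue or orange look-alike of the panel_large_round alone.

How it is judged (in metres and radians):
At the end, for the whole second after the job is handed in: Each fitting stands upright (0.1 rad) and at rest on top of its own panel, centre within 10 mm of the inlay's; hatch and skylight within 0.22 rad of their inlay's direction (hatch either way round, skylight any of four) (horizontal distance between cask_large and panel_large_round below 0.01 m and z of cask_large in the frame of panel_large_round between 0.003 and 0.01 m and angle between each of cask_large, cask_small, hatch, skylight's own z axis and vertical below 0.1 rad and linear speed of each of cask_large, cask_small, hatch, skylight below 0.02 m/s and horizontal distance between cask_small and panel_small_round below 0.01 m and z of cask_small in the frame of panel_small_round between 0.003 and 0.01 m and horizontal distance between hatch and panel_oblong below 0.01 m and z of hatch in the frame of panel_oblong between 0.003 and 0.01 m and horizontal distance between skylight and panel_square below 0.01 m and z of skylight in the frame of panel_square between 0.003 and 0.01 m and angle between the x axis of hatch and the x axis of panel_oblong, either way round below 0.22 rad and (angle between the x axis of skylight and the x axis of panel_square, either way round below 0.22 rad or angle between the x axis of skylight and the y axis of panel_square, either way round below 0.22 rad)); the robot touches nothing.
It fails at once if the cask large is dropped, thrown or knocked flying (faster than 0.6 m/s out of the fingers) (linear speed of cask_large above 0.6 m/s and contact force between the fingers and cask_large below 0.01 N).
It fails at once if the cask small is dropped, thrown or knocked flying (faster than 0.6 m/s out of the fingers) (linear speed of cask_small above 0.6 m/s and contact force between the fingers and cask_small below 0.01 N).
It fails at once if the hatch is dropped, thrown or knocked flying (faster than 0.6 m/s out of the fingers) (linear speed of hatch above 0.6 m/s and contact force between the fingers and hatch below 0.01 N).
It fails at once if the skylight is dropped, thrown or knocked flying (faster than 0.6 m/s out of the fingers) (linear speed of skylight above 0.6 m/s and contact force between the fingers and skylight below 0.01 N).
It fails at once if the glue jar is knocked over or pushed more than 30 mm (distance of glue_jar from where it was at the start of the episode above 0.03 m or angle between glue_jar's own z axis and vertical above 0.5 rad).
It also fails if it takes over 106 s, if anything falls off the work surface, if the arm or the gripper's body presses on something with over 40 N, if the wrist force passes 120 N, or if a joint passes its speed limit or range.

## Robot

A 6-joint arm with a two-finger parallel gripper is mounted at the origin on the work surface. World frame = base frame: x ahead of the robot, y to its left, z up, the work surface at z = 0. Lengths are in mm, angles in degrees, forces in N, time in s.
With the tool pointing down it reaches from about 350 to 850 mm from the base axis. Payload 8.1 kg.
Tool frame: the origin (TCP) lies at the very end of the fingers, on their centre line; the grasp point (between the pads) lies 19 mm behind it; y points along the fingers, z is the direction in which the jaws open and shut, and the axes are right-handed (so a half turn about y gives the same grasp; the last joint's range is limited). The gripper opens to 85 mm and grips with 20 to 120 N. Pads are 22 mm wide; open, the fingers measure 114 mm over their backs; the gripper's body (76 mm by 85 mm) begins 54 mm behind the grasp point. The pads swing forward as they close: fully open they stand 13 mm farther back than shut.
Start: joints at [-72.502, 7.471, 85.268, -0, 87.261, -4.893], TCP at [228.577, -554.759, 231.292] pointing down, gripper open.
Joint ranges: [-169.43, 169.43], [-51.17, 129.36], [1.28, 143.12], [-76.62, 256.62], [0, 156.53], [-152.29, 152.29]. Speed limits (degrees/s): [136.94, 136.94, 159.86, 180, 180, 180].

## Interface

Orientations are given as a 3x3 rotation matrix whose columns are the frame's x, y, z axes.
In Python, from plant import r gives the robot as it stands.
- The arm moves only by the shell command python3 -m inch 'ROWS' [FORCE]. ROWS is JSON, a list of rows, each a list of 7 numbers: the shift along the tool's x, y, z in m, then the turn, a rotation vector about the tool's x, y, z in rad, then the closure in counts, from 0 (fully open) to 255 (shut). A call has exactly 5 rows; each row is the pose to reach, as a shift and turn from the pose commanded when the call began, along the tool's axes at that moment; what a row does not reach only later rows make up. A row lasts 1/8 s, in which the tool goes at most 62.5 mm and 10.7 degrees, less where a joint would pass 70% of its speed; a pose out of reach is approached as far as the arm can. A call with a gripper value outside its range is refused whole. The fingers move at their own pace and stop on an object; FORCE is the grip in N (left out, the last holds). Time passes only in rows, so rows that repeat a pose let the fingers close, or fill a call up. It gives the time, the measured TCP pose, the force and the opening at its end, in the units of the state.
- r.read_state(): the state, without advancing time (a new reading comes with each control period).
- r.snapshot(name): name is "scene" or "top"; returns a dict with "frame" (420x560x3 uint8, red, green, blue), "fx", "fy", "cx", "cy" (pixels), "R" (3x3) and "t" (3): a world point X has camera coordinates R X + t. Camera axes: x right, y down, z forward; pixel columns grow to the right and rows downward; lengths in mm; the calibration is good to about 2 mm. A picture is of the moment at which its call begins. There is no depth.
- r.hand_in(): hands the job in, once; it reports no verdict.
Trained networks look in the newest picture that a camera, given by its name, has taken for a name from the list of things; names that differ only in an ending like _2 or _b are one class to them, and where a whole thing is asked for, a point or a joint stands for the part that bears it (a point fixed in the world has none). Each returns a list of dicts, best first, with "conf" (0 to 1); they miss things now and then, are a little off and sometimes report something else, mostly with a low value. They report only what shows in the picture. A call takes as long as a camera call. They do not tell look-alikes from the thing itself.
- r.outline_of(query, camera): "mask" (420x560 bool, what is visible of it) and "bbox" ([left, top, right, bottom] in pixels, round what is visible of it).
The state is a dict: "t": time; "joint_positions": joint angles; "dq": joint speeds; "joint_torque": joint torques, N m; "tool_pos": TCP position; "eef_rot": TCP orientation; "force": force on the tool from outside, world axes, zero at the start; "wrist_torque": the same for the moment, N m; "gripper_width": opening from 0.0 (shut) to 1.0 (fully open).
Only numpy, scipy, OpenCV 4.12 (cv2) and the standard library are available. Lean on these libraries where they do the work, as an engineer would, in place of code of your own. Each camera call takes 0.05 s, during which the arm holds its last target.

## Working session

There is one attempt and no reset: what is moved stays moved. The work goes in short steps, Python scripts to look and compute and a shell command to move; the robot and the scene stay as the last step left them, time stands still between calls to the robot, and variables do not carry over. Pictures are saved under pics/ and viewed, and the job is handed in when it is done.

```bash
ls; mkdir -p pics; python3 - <<'E'
from plant import r
import cv2
for n in("scene","top"):
    s=r.snapshot(n); cv2.imwrite(f"pics/{n}0.png",cv2.resize(s["frame"][:,:,::-1],(800,600),interpolation=cv2.INTER_CUBIC))
    print(n,s["fx"],s["fy"],s["cx"],s["cy"],s["R"],s["t"])
s=r.read_state();print(s["t"],s["tool_pos"],s["eef_rot"],s["gripper_width"],s["force"])
E
```

```text
pics
scene 458.94655466545635 458.94655466545635 268.76817527948504 196.7881447809629 [[ 0.06436628  0.99786925 -0.01067443]
 [ 0.7621539  -0.05606108 -0.64496402]
 [-0.64418818  0.03337838 -0.76413838]] [ -17.54397637 -400.78985024 1414.09832036]
top 416.93003999858087 416.93003999858087 277.2311103903848 204.04364054785776 [[-0.06346056 -0.99797244  0.00487533]
 [-0.9748596   0.0609438  -0.2143236 ]
 [ 0.21359193 -0.01835386 -0.97675054]] [ 19.17305101 533.69054937 844.48941149]
0.1 [ 228.41143489 -554.27019681  230.31914256] [[-9.24606415e-01 -5.41763512e-04  3.80923461e-01]
 [-3.80923826e-01  1.63749131e-03 -9.24604974e-01]
 [-1.22841620e-04 -9.99998513e-01 -1.72040560e-03]] 0.9972076977444558 [ 0.00271864 -0.08485532  0.03671399]
```

View pics/scene0.png

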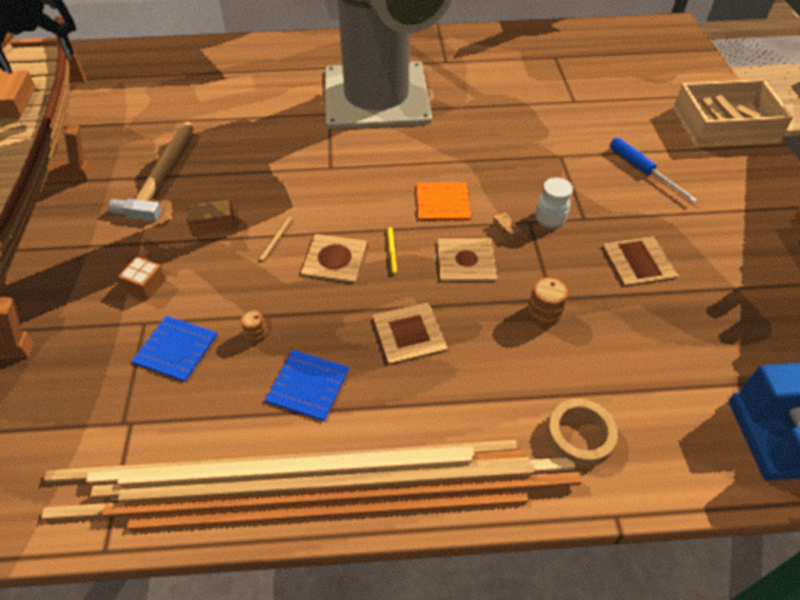

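View pics/top0.png

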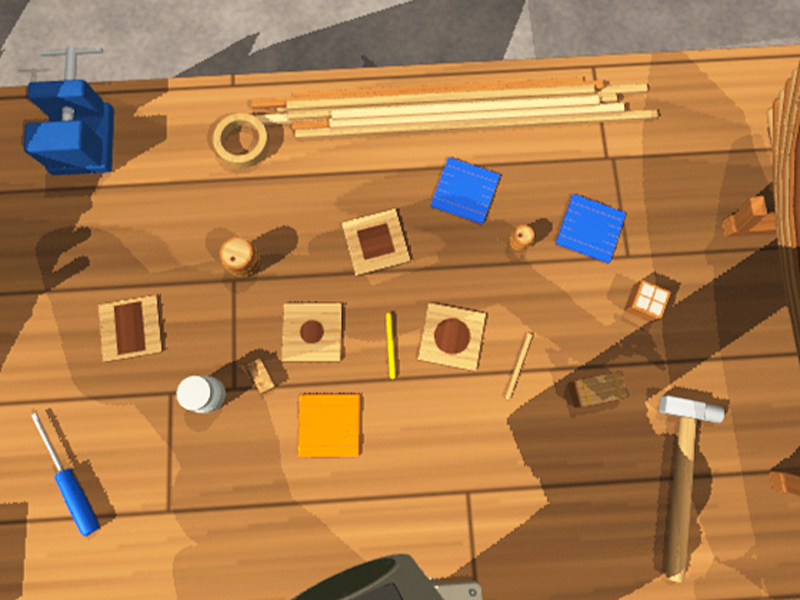

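Top view (800×600 px): square panel (376,240), oblong panel (130,328), small round (312,332), large round (452,336). The large cask is at (238,256), small cask (523,237), skylight (650,298), hatch (598,390) and jar (200,393). Next I'll measure them all by fitting projected models to the masks.

```bash
cat > h.py <<'E'
from plant import r
import numpy as np, cv2
from scipy.optimize import minimize
def box(a,b,z0,z1): return np.array([[sx*a/2,sy*b/2,z] for sx in(-1,1) for sy in(-1,1) for z in(z0,z1)],float)
def cyl(prof): 
    t=np.linspace(0,2*np.pi,48,endpoint=False)
    return np.concatenate([np.c_[d/2*np.cos(t),d/2*np.sin(t),0*t+z] for d,z in prof])
M={'cask_large':cyl([(50,0),(54,18),(54,42),(50,60)]),'cask_small':cyl([(31,0),(34,13),(34,29),(31,42)]),
'hatch':box(76,40,0,36),'skylight':box(48,48,0,36),'glue_jar':cyl([(54,0),(54,60),(40,75)]),
**{'panel_'+k:box(92,92,0,6) for k in('large_round','small_round','oblong','square')}}
S=4
def proj(c,X):
    p=X@c['R'].T+c['t']; return np.c_[c['fx']*p[:,0]/p[:,2]+c['cx'],c['fy']*p[:,1]/p[:,2]+c['cy']]
def place(m,q,z=0):
    co,s=np.cos(q[2]),np.sin(q[2]); R=np.array([[co,-s,0],[s,co,0],[0,0,1]]); return m@R.T+[q[0],q[1],z]
def unproj(c,uv,z):
    d=c['R'].T@np.array([(uv[0]-c['cx'])/c['fx'],(uv[1]-c['cy'])/c['fy'],1]); o=-c['R'].T@c['t']
    return (o+d*(z-o[2])/d[2])[:2]
def iou(c,mask,X):
    h=cv2.convexHull(((proj(c,X)+.5)*S*16).astype(np.int32))
    im=np.zeros(mask.shape,np.uint8); cv2.fillConvexPoly(im,h,1,shift=4)
    im=im>0; return (im&mask).sum()/(im|mask).sum()
def fit(name,obs,z=0,yaws=(0,.4,.8,1.2)):
    m=M[name]; big=[(c,cv2.resize(k.astype(np.uint8)*255,None,fx=S,fy=S,interpolation=cv2.INTER_LINEAR)>127) for c,k in obs]
    c,k=obs[0]; v,u=np.nonzero(k); p0=unproj(c,(u.mean(),v.mean()),z+m[:,2].max()*.6)
    rnd=name.startswith('cask') or name=='glue_jar'
    f=lambda q:-np.mean([iou(c,k,place(m,[q[0],q[1],q[2]*.02],z)) for c,k in big])
    best=None
    for y in ([0] if rnd else yaws):
        y/= .02
        o=minimize(f,[*p0,y],method='Nelder-Mead',options=dict(initial_simplex=np.array([[*p0,y],[p0[0]+8,p0[1],y],[p0[0],p0[1]+8,y],[p0[0],p0[1],y+8]]),xatol=.1,fatol=1e-4,maxiter=150))
        if best is None or o.fun<best.fun: best=o
    return best.x*[1,1,.02],-best.fun
def tool(): 
    s=r.read_state(); return s
E
python3 - <<'E'
from h import *
C={n:r.snapshot(n) for n in('top','scene')}
for name in M:
    obs={}
    for n in C:
        d=r.outline_of(name,n); print(name,n,[(round(x['conf'],2),[int(b) for b in x['bbox']]) for x in d[:4]])
        if d: obs[n]=(C[n],d[0]['mask'])
    ys=(0,.4,.8,1.2,1.6,2,2.4,2.8) if name=='hatch' else (0,.4,.8,1.2)
    if name.startswith('panel'): ys=(-.2,0,.2)
    if len(obs)==2:
        q,f=fit(name,list(obs.values()),0,ys); print('  both',q.round(3),round(f,3))
    for n in obs:
        q,f=fit(name,[obs[n]],0,ys); print('  ',n,q.round(3),round(f,3))
print(r.read_state()['t'])
E
```

```text
cask_large top [(0.88, [157, 166, 180, 195])]
cask_large scene [(0.7, [302, 166, 351, 198]), (0.63, [370, 194, 393, 226])]
  both [6.08934e+02 2.25806e+02 1.29000e-01] 0.425
   top [6.08934e+02 2.25806e+02 1.29000e-01] 0.85
   scene [5.14602e+02 1.22027e+02 1.34000e-01] 0.542
cask_small top [(0.59, [357, 157, 371, 176])]
cask_small scene [(0.77, [170, 215, 185, 241])]
  both [ 6.16083e+02 -2.21377e+02  6.70000e-02] 0.936
   top [ 6.16267e+02 -2.21639e+02  6.50000e-02] 0.92
   scene [ 6.15755e+02 -2.21221e+02  4.80000e-02] 0.953
hatch top [(0.98, [398, 261, 440, 283])]
hatch scene [(0.67, [132, 140, 163, 165])]
  both [ 369.679 -312.483   -1.433] 0.921
   top [ 370.382 -312.072   -1.42 ] 0.91
   scene [ 369.066 -312.736    1.742] 0.943
skylight top [(0.69, [437, 195, 467, 226])]
skylight scene [(0.9, [84, 180, 118, 209]), (0.62, [212, 162, 256, 197])]
  both [ 501.549 -408.959    1.07 ] 0.948
   top [ 5.01806e+02 -4.08984e+02 -5.01000e-01] 0.947
   scene [ 500.831 -409.474    1.053] 0.957
glue_jar top [(0.83, [126, 263, 158, 289])]
glue_jar scene [(0.95, [372, 124, 398, 162])]
  both 
[... 543 characters left out ...]
0.97
   scene [ 3.41250e+02  1.01611e+02 -4.90000e-02] 0.946
panel_small_round top [(0.84, [198, 212, 239, 254])]
panel_small_round scene []
   top [ 4.89235e+02  1.22176e+02 -6.40000e-02] 0.943
panel_oblong top [(0.91, [70, 205, 113, 252])]
panel_oblong scene [(0.89, [424, 164, 475, 203])]
  both [5.11814e+02 4.09634e+02 1.16000e-01] 0.948
   top [5.12713e+02 4.09453e+02 1.10000e-01] 0.963
   scene [5.10174e+02 4.09961e+02 1.29000e-01] 0.948
panel_square top [(0.75, [238, 146, 285, 192])]
panel_square scene [(0.85, [260, 213, 311, 255])]
  both [6.30839e+02 1.33310e+01 2.08000e-01] 0.958
   top [6.3151e+02 1.2394e+01 2.1200e-01] 0.971
   scene [6.30338e+02 1.41240e+01 2.12000e-01] 0.961
1.1
```

```bash
python3 - <<'E'
from h import *
C={n:r.snapshot(n) for n in('top','scene')}
def near(q,n,uv):
    best=None
    for x in r.outline_of(q,n):
        b=x['bbox']; d=np.hypot((b[0]+b[2])/2-uv[0],(b[1]+b[3])/2-uv[1])
        if d<12: return x['mask']
for name,t,s in [('cask_large',(167,180),(382,210)),('panel_large_round',(317,236),(233,180)),('panel_small_round',(218,233),(326,182))]:
    a=near(name,'top',t); b=near(name,'scene',s)
    if b is None: b=near('cask_large','scene',s)
    print(name,a is not None,b is not None, b.sum() if b is not None else 0)
    obs=[(C['top'],a)]+([(C['scene'],b)] if b is not None else [])
    for o in ([obs]+[[x] for x in obs]):
        q,f=fit(name,o,0,(-.2,0,.2)); print('  ',q.round(3),round(f,3))
# inlays, dark brown, at z=6
for name,uv,pt,sh in [('large_round',(317,236),(498,-102),cyl([(58,6)])),('small_round',(218,233),(489,122),cyl([(38,6)])),('oblong',(92,228),(512,409),box(80,44,6,6)),('square',(262,169),(631,13),box(52,52,6,6))]:
    obs=[]
    for n in C:
        c=C[n]; im=c['frame'].astype(int); p=proj(c,np.array([[pt[0],pt[1],6.]]))[0]
        x,y=p.round().astype(int); m=np.zeros(im.shape[:2],bool); m[y-24:y+24,x-24:x+24]=True
        g=im.sum(2); ref=np.median(g[y-3:y+4,x-3:x+4]); k=(m&(g<ref+ (np.percentile(g[m],80)-ref)*.5)).astype(np.uint8)
        _,l=cv2.connectedComponents(k,connectivity=4); obs.append((c,l==l[y,x]))
    M['i']=sh
    for o in [obs,obs[:1],obs[1:]]:
        q,f=fit('i',o,0,(-.2,0,.2,1.5) if 'round' not in name else (0,)); print('inlay',name,q.round(3),round(f,3))
top=C['top']['frame'][:,:,::-1]
a=np.hstack([cv2.resize(top[v-40:v+40,u-40:u+40],(260,260),interpolation=cv2.INTER_CUBIC) for u,v in[(167,180),(366,167),(455,208)]])
b=np.hstack([cv2.resize(top[v-40:v+40,u-40:u+40],(260,260),interpolation=cv2.INTER_CUBIC) for u,v in[(419,272),(317,236),(218,233)]])
cv2.imwrite('pics/crop.png',np.vstack([a,b]))
print(r.read_state()['t'])
E
```

```text
cask_large True True 741
   [6.09723e+02 2.27220e+02 1.90000e-01] 0.943
   [6.09665e+02 2.26682e+02 9.10000e-02] 0.964
   [6.08543e+02 2.28576e+02 6.00000e-02] 0.94
panel_large_round True True 1100
   [ 4.67909e+02 -9.86630e+01 -2.60000e-01] 0.952
   [ 4.68201e+02 -9.88310e+01 -2.65000e-01] 0.971
   [ 4.66464e+02 -9.78510e+01 -2.43000e-01] 0.938
panel_small_round True True 1200
   [ 4.88138e+02  1.22388e+02 -6.30000e-02] 0.953
   [ 4.89904e+02  1.21299e+02 -6.00000e-02] 0.959
   [ 4.87280e+02  1.22866e+02 -7.00000e-02] 0.97
inlay large_round [ 5.33260e+02 -1.29885e+02  3.90000e-02] 0.248
inlay large_round [ 5.30496e+02 -1.30315e+02 -1.71000e-01] 0.266
inlay large_round [ 5.39257e+02 -1.19137e+02  1.58000e-01] 0.239
inlay small_round [4.89292e+02 1.22669e+02 9.00000e-02] 0.919
inlay small_round [4.89862e+02 1.22223e+02 8.30000e-02] 0.955
inlay small_round [4.88264e+02 1.23407e+02 8.60000e-02] 0.932
inlay oblong [5.13617e+02 4.10096e+02 1.19000e-01] 0.929
inlay oblong [5.14156e+02 4.09333e+02 1.13000e-01] 0.961
inlay oblong [5.11482e+02 4.10920e+02 1.24000e-01] 0.94
inlay square [6.31872e+02 1.42890e+01 2.12000e-01] 0.943
inlay square [632.486  13.674   1.768] 0.955
inlay square [6.30972e+02 1.44220e+01 2.11000e-01] 0.958
1.5
```

View pics/crop.png

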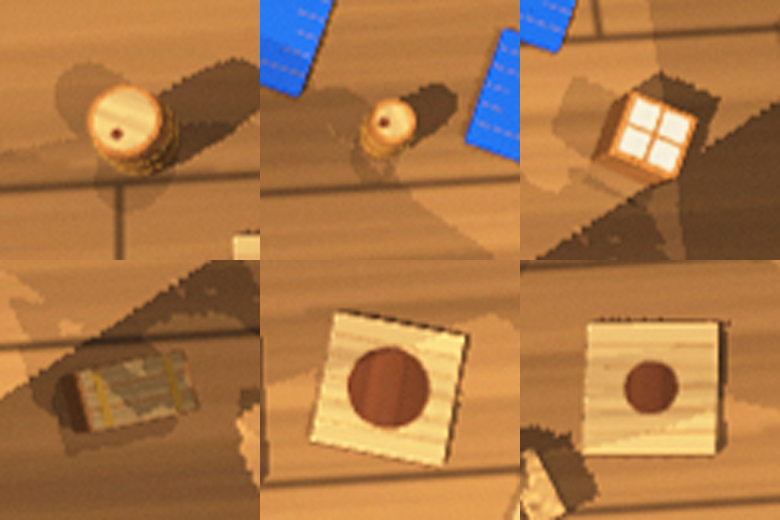

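```bash
cat > go.py <<'E'
import sys,numpy as np
from plant import r
x,y,z,yaw=map(float,sys.argv[1:5])  # yaw deg of jaw (tool z)
s=r.read_state(); R=np.array(s['eef_rot']); p=np.array(s['tool_pos'])
d=R.T@(np.array([x,y,z])-p)/1000
dy=np.deg2rad((yaw-np.degrees(np.arctan2(R[1,2],R[0,2]))+180)%360-180)
w=R.T@np.array([0,0,dy])
print('shift',d.round(4),'turn',w.round(3),'t',round(s['t'],2),'w',round(s['gripper_width'],3),'j6',round(s['joint_positions'][5],1),'F',np.round(s['force'],1))
E
python3 go.py 501.5 -409 100 -29; python3 go.py 616 -221.4 100 -10
```

```text
shift [-0.3078  0.1313 -0.0308] turn [-0.    -0.674  0.   ] t 1.5 w 0.999 j6 -4.9 F [-0.8  0.8 -0.3]
shift [-0.4852  0.1313 -0.1607] turn [-0.    -1.005  0.   ] t 1.5 w 0.999 j6 -4.9 F [-0.8  0.8 -0.3]
```

```bash
python3 -m inch '[[-0.06,0.02,-0.006,0,-0.13,0,0],[-0.12,0.05,-0.012,0,-0.27,0,0],[-0.18,0.08,-0.018,0,-0.4,0,0],[-0.25,0.11,-0.025,0,-0.54,0,0],[-0.308,0.131,-0.031,0,-0.674,0,0]]' 30; python3 go.py 501.5 -409 100 -29
```

```text
t: 2.12
tool_pos: [483.0, -418.4, 108.0]
eef_rot: [[-0.481, -0.0, 0.877], [-0.877, -0.0, -0.481], [0.0, -1.0, -0.0]]
force: [0.2, -0.4, 1.4]
gripper_width: 0.999
shift [-0.0171  0.008   0.0117] turn [-0.     0.004  0.   ] t 2.12 w 0.999 j6 -16.7 F [ 0.2 -0.4  1.4]
```

```bash
python3 -m inch '[[0,0.02,0,0,0,0,0],[0,0.04,0,0,0,0,0],[0,0.05,0,0,0,0,0],[0,0.05,0,0,0,0,0],[0,0.05,0,0,0,0,0]]'; python3 go.py 501.5 -409 6 -29
```

```text
t: 2.75
tool_pos: [481.6, -420.6, 60.0]
eef_rot: [[-0.486, 0.001, 0.874], [-0.874, -0.001, -0.486], [0.0, -1.0, 0.001]]
force: [0.1, -0.1, 0.8]
gripper_width: 0.999
shift [-0.0198  0.054   0.0117] turn [ 0.    -0.001  0.   ] t 2.75 w 0.999 j6 -16.7 F [ 0.1 -0.1  0.8]
```

```bash
python3 -m inch '[[-0.02,0.005,0.012,0,0,0,0],[-0.02,0.02,0.012,0,0,0,0],[-0.02,0.04,0.012,0,0,0,0],[-0.02,0.054,0.012,0,0,0,0],[-0.02,0.054,0.012,0,0,0,0]]'; python3 go.py 501.5 -409 6 -29
python3 - <<'E'
from h import *
s=r.snapshot('top');cv2.imwrite('pics/t1.png',cv2.resize(s['frame'][130:290,350:560,::-1],None,fx=3,fy=3))
E
```

```text
t: 3.38
tool_pos: [500.2, -406.5, 2.1]
eef_rot: [[-0.485, -0.003, 0.875], [-0.875, 0.003, -0.485], [-0.001, -1.0, -0.004]]
force: [-0.3, -0.4, -0.5]
gripper_width: 1.003
shift [ 0.0015 -0.0039  0.0023] turn [-0. -0. -0.] t 3.38 w 1.003 j6 -14.6 F [-0.3 -0.4 -0.5]
```

View pics/t1.png

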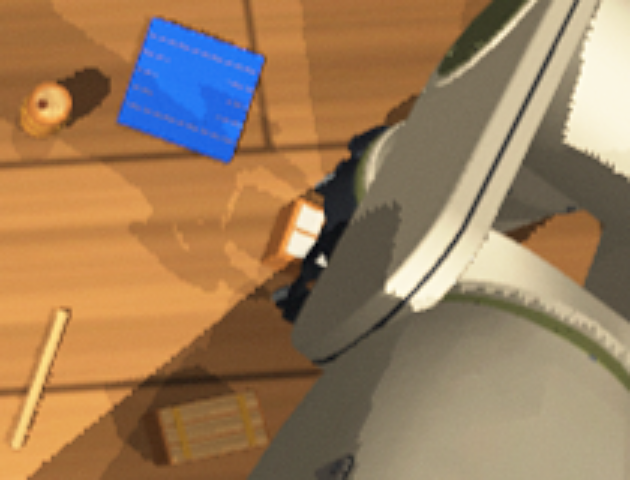

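The top view shows the skylight (crop 300,232) between the jaws, so I'm closing.

```bash
python3 -m inch '[[0.001,-0.004,0.002,0,0,0,0],[0.001,-0.004,0.002,0,0,0,60],[0.001,-0.004,0.002,0,0,0,120],[0.001,-0.004,0.002,0,0,0,255],[0.001,-0.004,0.002,0,0,0,255]]' 30;python3 go.py 501.5 -409 150 -29
```

```text
t: 4.05
tool_pos: [503.5, -410.0, 9.7]
eef_rot: [[-0.485, 0.001, 0.875], [-0.875, -0.001, -0.485], [0.0, -1.0, 0.001]]
force: [-0.2, -0.6, 5.2]
gripper_width: 0.554
shift [ 1.000e-04 -1.403e-01 -2.100e-03] turn [-0.  0. -0.] t 4.05 w 0.554 j6 -14.7 F [-0.2 -0.6  5.2]
```

```bash
python3 -m inch '[[0,0,0,0,0,0,255],[0,0,0,0,0,0,255],[0,0,0,0,0,0,255],[0,-0.01,0,0,0,0,255],[0,-0.03,0,0,0,0,255]]';python3 go.py 631.5 13.8 130 12.1
```

```text
t: 4.68
tool_pos: [502.2, -408.7, 38.4]
eef_rot: [[-0.485, -0.002, 0.875], [-0.875, 0.002, -0.485], [-0.001, -1.0, -0.003]]
force: [0.4, -0.0, -0.4]
gripper_width: 0.555
shift [-0.4323 -0.091  -0.0919] turn [-0.001 -0.717 -0.002] t 4.67 w 0.555 j6 -14.7 F [ 0.4 -0.  -0.4]
```

```bash
python3 -m inch '[[0,-0.05,0,0,0,0,255],[-0.04,-0.091,-0.01,0,-0.1,0,255],[-0.1,-0.091,-0.02,0,-0.2,0,255],[-0.15,-0.091,-0.03,0,-0.3,0,255],[-0.2,-0.091,-0.045,0,-0.4,0,255]]';python3 go.py 631.5 13.8 130 12.1
```

```text
t: 5.3
tool_pos: [561.5, -211.4, 131.7]
eef_rot: [[-0.103, 0.002, 0.995], [-0.995, -0.001, -0.103], [0.001, -1.0, 0.002]]
force: [0.7, 0.1, -0.7]
gripper_width: 0.555
shift [-0.2312  0.0017  0.0465] turn [ 0.    -0.314  0.001] t 5.3 w 0.555 j6 -19.6 F [ 0.7  0.1 -0.7]
```

```bash
python3 -m inch '[[-0.05,0,0.01,0,-0.08,0,255],[-0.11,0,0.022,0,-0.16,0,255],[-0.17,0,0.035,0,-0.24,0,255],[-0.22,0,0.046,0,-0.314,0,255],[-0.231,0,0.046,0,-0.314,0,255]]';python3 go.py 631.5 13.8 60 12.1;python3 -m inch '[[0,0.02,0,0,0,0,255],[0,0.04,0,0,0,0,255],[0,0.06,0,0,0,0,255],[0,0.06,0,0,0,0,255],[0,0.06,0,0,0,0,255]]';python3 go.py 631.5 13.8 16 12.1
```

```text
t: 5.92
tool_pos: [631.8, 15.4, 131.4]
eef_rot: [[0.211, 0.002, 0.978], [-0.978, 0.001, 0.211], [-0.0, -1.0, 0.002]]
force: [-0.8, 0.3, -0.9]
gripper_width: 0.553
shift [ 0.0015  0.0714 -0.0007] turn [ 0.     0.001 -0.   ] t 5.92 w 0.553 j6 -15.5 F [-0.8  0.3 -0.9]
t: 6.55
tool_pos: [630.9, 11.4, 69.9]
eef_rot: [[0.206, -0.0, 0.979], [-0.979, 0.0, 0.206], [-0.0, -1.0, -0.0]]
force: [-0.1, 1.2, -0.7]
gripper_width: 0.558
shift [-0.0022  0.0539  0.0011] turn [-0.    -0.004 -0.   ] t 6.55 w 0.558 j6 -15.5 F [-0.1  1.2 -0.7]
```

```bash
python3 -m inch '[[-0.002,0.02,0.001,0,-0.004,0,255],[-0.002,0.04,0.001,0,-0.004,0,255],[-0.002,0.05,0.001,0,-0.004,0,255],[-0.002,0.05,0.001,0,-0.004,0,255],[-0.002,0.05,0.001,0,-0.004,0,255]]';python3 -m inch '[[0,0,0,0,0,0,255],[0,0,0,0,0,0,255],[0,0,0,0,0,0,255],[0,0,0,0,0,0,255],[0,0,0,0,0,0,255]]';python3 go.py 631.5 13.8 15 12.1
```

```text
t: 7.18
tool_pos: [631.9, 14.1, 20.3]
eef_rot: [[0.21, 0.001, 0.978], [-0.978, -0.0, 0.21], [0.0, -1.0, 0.001]]
force: [-0.0, 0.2, 0.3]
gripper_width: 0.557
t: 7.8
tool_pos: [631.5, 14.1, 19.9]
eef_rot: [[0.21, 0.0, 0.978], [-0.978, -0.0, 0.21], [0.0, -1.0, 0.0]]
force: [-0.2, 0.7, -0.5]
gripper_width: 0.554
shift [ 0.0003  0.0049 -0.    ] turn [-0.     0.001 -0.   ] t 7.8 w 0.554 j6 -15.5 F [-0.2  0.7 -0.5]
```

```bash
python3 -m inch '[[0,0.001,0,0,0,0,255],[0,0.002,0,0,0,0,255],[0,0.003,0,0,0,0,255],[0,0.004,0,0,0,0,255],[0,0.004,0,0,0,0,255]]';python3 -m inch '[[0,0.0005,0,0,0,0,255],[0,0.001,0,0,0,0,255],[0,0.001,0,0,0,0,255],[0,0.001,0,0,0,0,255],[0,0.001,0,0,0,0,255]]'; python3 - <<'E'
from h import *
s=r.snapshot('scene');cv2.imwrite('pics/s1.png',cv2.resize(s['frame'][170:290,230:350,::-1],None,fx=5,fy=5,interpolation=cv2.INTER_CUBIC))
E
```

```text
t: 8.43
tool_pos: [631.4, 14.2, 15.8]
eef_rot: [[0.21, -0.0, 0.978], [-0.978, 0.0, 0.21], [-0.0, -1.0, -0.0]]
force: [-0.3, 0.5, -0.4]
gripper_width: 0.555
t: 9.05
tool_pos: [631.6, 14.2, 15.7]
eef_rot: [[0.21, 0.0, 0.978], [-0.978, -0.0, 0.21], [0.0, -1.0, 0.0]]
force: [-4.1, 0.5, 5.4]
gripper_width: 0.556
```

View pics/s1.png

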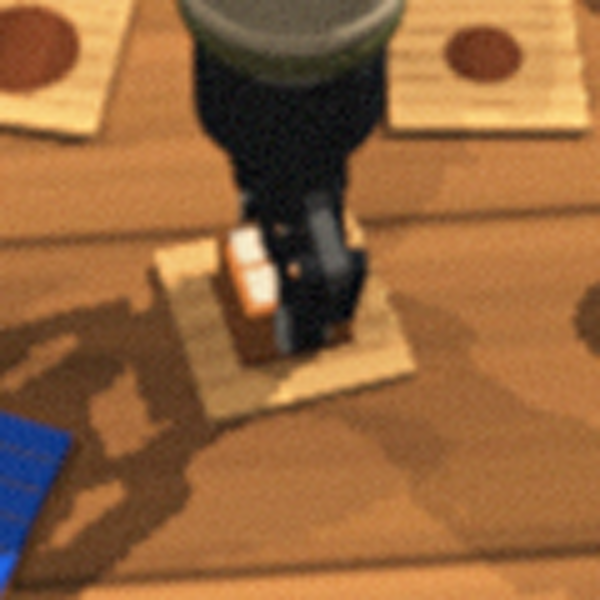

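The wrist force rose to 5.4 N at z=15.7, and the view shows the skylight seated on the square panel (crop 250,300). I'm releasing it now.

```bash
python3 -m inch '[[0,0,0,0,0,0,100],[0,0,0,0,0,0,60],[0,0,0,0,0,0,0],[0,0,0,0,0,0,0],[0,0,0,0,0,0,0]]';python3 -m inch '[[0,-0.02,0,0,0,0,0],[0,-0.05,0,0,0,0,0],[0,-0.1,0,0,0,0,0],[0,-0.1,0,0,0,0,0],[0,-0.1,0,0,0,0,0]]'; python3 go.py 616 -221.4 115 -10
```

```text
t: 9.72
tool_pos: [631.4, 14.2, 14.8]
eef_rot: [[0.21, -0.0, 0.978], [-0.978, 0.0, 0.21], [-0.0, -1.0, -0.0]]
force: [-0.3, -0.4, 0.5]
gripper_width: 0.998
t: 10.35
tool_pos: [632.0, 14.1, 116.3]
eef_rot: [[0.21, 0.002, 0.978], [-0.978, -0.0, 0.21], [0.0, -1.0, 0.002]]
force: [0.7, -0.5, 0.2]
gripper_width: 0.999
shift [ 0.2269  0.0012 -0.0652] turn [-0.     0.387 -0.001] t 10.35 w 0.999 j6 -15.5 F [ 0.7 -0.5  0.2]
```

Next is the small cask, with the jaws preset to about 60 mm and lined up to miss the blue panels.

```bash
python3 -m inch '[[0.045,0,-0.013,0,0.08,0,75],[0.09,0,-0.026,0,0.16,0,75],[0.14,0,-0.04,0,0.25,0,75],[0.19,0,-0.055,0,0.33,0,75],[0.227,0,-0.065,0,0.387,0,75]]' 25;python3 -m inch '[[0,0.02,0,0,0,0,75],[0,0.03,0,0,0,0,75],[0,0.04,0,0,0,0,75],[0,0.04,0,0,0,0,75],[0,0.04,0,0,0,0,75]]'; python3 go.py 616 -221.4 5 -10
python3 - <<'E'
from h import *
s=r.snapshot('top');cv2.imwrite('pics/t2.png',cv2.resize(s['frame'][90:250,230:440,::-1],None,fx=3,fy=3))
C={'top':s}
for i in('skylight',):
  d=r.outline_of(i,'top'); print([(round(x['conf'],2),x['bbox']) for x in d])
  if d:
    print(fit(i,[(s,d[0]['mask'])],6,(-.2,0,.2)))
E
```

```text
t: 10.98
tool_pos: [614.1, -223.2, 113.3]
eef_rot: [[-0.177, -0.003, 0.984], [-0.984, 0.001, -0.177], [-0.0, -1.0, -0.003]]
force: [0.0, 0.4, 0.1]
gripper_width: 0.708
t: 11.6
tool_pos: [616.1, -220.9, 75.3]
eef_rot: [[-0.173, 0.001, 0.985], [-0.985, -0.0, -0.173], [0.0, -1.0, 0.001]]
force: [-0.4, -0.5, 0.5]
gripper_width: 0.706
shift [ 0.0005  0.0703 -0.0001] turn [-0.     0.001 -0.   ] t 11.6 w 0.706 j6 -14.2 F [-0.4 -0.5  0.5]
[(0.94, [252.1, 152.1, 276.7, 183.3])]
(array([6.30904413e+02, 1.36618330e+01, 2.12303033e-01]), np.float64(0.9548189351799297))
```

View pics/t2.png

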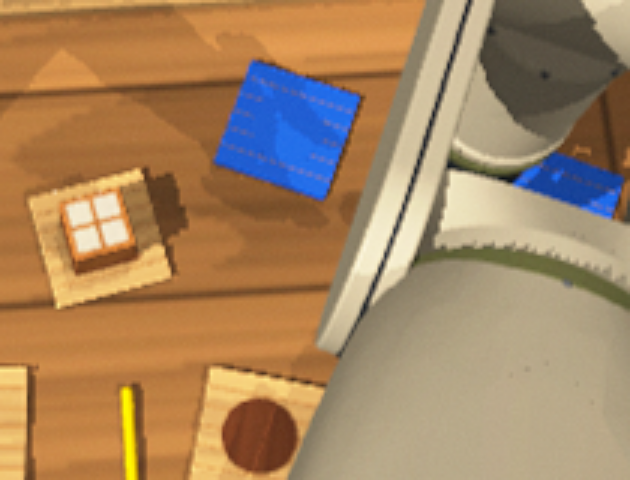

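```bash
python3 -m inch '[[0,0.02,0,0,0,0,75],[0,0.05,0,0,0,0,75],[0,0.07,0,0,0,0,75],[0,0.07,0,0,0,0,75],[0,0.07,0,0,0,0,75]]'; python3 -m inch '[[0,0,0,0,0,0,110],[0,0,0,0,0,0,140],[0,0,0,0,0,0,180],[0,0,0,0,0,0,255],[0,0,0,0,0,0,255]]' 25; python3 -m inch '[[0,0,0,0,0,0,255],[0,0,0,0,0,0,255],[0,0,0,0,0,0,255],[0,0,0,0,0,0,255],[0,0,0,0,0,0,255]]'
```

```text
t: 12.32
tool_pos: [616.2, -221.7, 5.5]
eef_rot: [[-0.174, 0.001, 0.985], [-0.985, -0.0, -0.174], [0.0, -1.0, 0.001]]
force: [0.5, -0.0, 1.1]
gripper_width: 0.705
t: 12.95
tool_pos: [616.4, -221.7, 6.0]
eef_rot: [[-0.174, 0.001, 0.985], [-0.985, -0.001, -0.174], [0.0, -1.0, 0.001]]
force: [-2.1, 0.1, 6.5]
gripper_width: 0.383
t: 13.58
tool_pos: [616.4, -221.8, 6.1]
eef_rot: [[-0.174, 0.001, 0.985], [-0.985, -0.001, -0.174], [0.0, -1.0, 0.002]]
force: [-1.0, 0.7, 5.8]
gripper_width: 0.387
```

```bash
python3 -m inch '[[0,-0.015,0,0,0,0,255],[0,-0.05,0,0,0,0,255],[0,-0.09,0,0,0,0,255],[0,-0.12,0,0,0,0,255],[0,-0.12,0,0,0,0,255]]'; python3 go.py 489 122.3 125 20
```

```text
t: 14.2
tool_pos: [618.0, -222.4, 129.6]
eef_rot: [[-0.174, 0.006, 0.985], [-0.985, -0.003, -0.174], [0.002, -1.0, 0.007]]
force: [-0.2, 0.5, -0.6]
gripper_width: 0.388
shift [-0.317   0.0028 -0.187 ] turn [ 0.001 -0.524  0.004] t 14.2 w 0.388 j6 -14.2 F [-0.2  0.5 -0.6]
```

```bash
python3 -m inch '[[-0.04,0,-0.02,0,-0.07,0,255],[-0.08,0,-0.04,0,-0.13,0,255],[-0.13,0,-0.07,0,-0.21,0,255],[-0.18,0,-0.1,0,-0.3,0,255],[-0.22,0,-0.13,0,-0.37,0,255]]'; python3 go.py 489 122.3 125 20
```

```text
t: 14.82
tool_pos: [524.3, 19.7, 123.8]
eef_rot: [[0.197, -0.002, 0.98], [-0.98, 0.0, 0.197], [-0.001, -1.0, -0.002]]
force: [0.7, 0.3, -0.3]
gripper_width: 0.384
shift [-0.1075 -0.0011 -0.0144] turn [-0.    -0.151 -0.   ] t 14.82 w 0.384 j6 -14.8 F [ 0.7  0.3 -0.3]
```

```bash
python3 -m inch '[[-0.04,0,-0.005,0,-0.06,0,255],[-0.08,0,-0.01,0,-0.11,0,255],[-0.1075,0,-0.0145,0,-0.15,0,255],[-0.1075,0.02,-0.0145,0,-0.15,0,255],[-0.1075,0.05,-0.0145,0,-0.15,0,255]]';  python3 -m inch '[[0,0.01,0,0,0,0,255],[0,0.02,0,0,0,0,255],[0,0.03,0,0,0,0,255],[0,0.03,0,0,0,0,255],[0,0.03,0,0,0,0,255]]';python3 go.py 489 122.3 17 20
```

```text
t: 15.45
tool_pos: [491.0, 121.1, 74.5]
eef_rot: [[0.339, 0.001, 0.941], [-0.941, 0.0, 0.339], [0.0, -1.0, 0.001]]
force: [1.1, 0.1, 0.2]
gripper_width: 0.393
t: 16.08
tool_pos: [491.4, 120.5, 45.4]
eef_rot: [[0.338, 0.001, 0.941], [-0.941, 0.0, 0.338], [0.0, -1.0, 0.001]]
force: [-0.1, -0.1, 0.3]
gripper_width: 0.39
shift [-0.0025  0.0284 -0.0017] turn [ 0.    -0.004  0.   ] t 16.07 w 0.39 j6 -11.8 F [-0.1 -0.1  0.3]
```

```bash
python3 -m inch '[[-0.0025,0.01,-0.0017,0,0,0,255],[-0.0025,0.02,-0.0017,0,0,0,255],[-0.0025,0.028,-0.0017,0,0,0,255],[-0.0025,0.03,-0.0017,0,0,0,255],[-0.0025,0.03,-0.0017,0,0,0,255]]';  python3 -m inch '[[0,0.001,0,0,0,0,255],[0,0.002,0,0,0,0,255],[0,0.003,0,0,0,0,255],[0,0.003,0,0,0,0,255],[0,0.003,0,0,0,0,255]]';python3 go.py 489 122.3 12 20
```

```text
t: 16.7
tool_pos: [488.4, 122.2, 14.7]
eef_rot: [[0.338, -0.0, 0.941], [-0.941, -0.0, 0.338], [-0.0, -1.0, -0.0]]
force: [0.4, 0.1, 1.1]
gripper_width: 0.386
t: 17.32
tool_pos: [488.7, 122.3, 12.1]
eef_rot: [[0.338, 0.0, 0.941], [-0.941, 0.0, 0.338], [0.0, -1.0, 0.0]]
force: [0.3, -0.3, 1.1]
gripper_width: 0.386
shift [0.0001 0.0001 0.0003] turn [ 0.    -0.004  0.   ] t 17.32 w 0.386 j6 -11.6 F [ 0.3 -0.3  1.1]
```

```bash
python3 -m inch '[[0,0.0005,0,0,0,0,255],[0,0.001,0,0,0,0,255],[0,0.001,0,0,0,0,255],[0,0.001,0,0,0,0,255],[0,0.001,0,0,0,0,255]]'; python3 - <<'E'
from h import *
s=r.snapshot('scene');cv2.imwrite('pics/s2.png',cv2.resize(s['frame'][130:230,280:380,::-1],None,fx=5,fy=5,interpolation=cv2.INTER_CUBIC))
E
```

```text
t: 17.95
tool_pos: [488.7, 122.3, 11.9]
eef_rot: [[0.338, 0.0, 0.941], [-0.941, -0.0, 0.338], [0.0, -1.0, -0.0]]
force: [-6.1, -1.5, 12.9]
gripper_width: 0.39
```

View pics/s2.png

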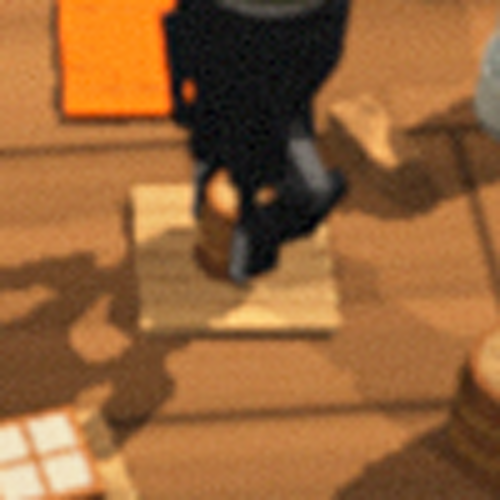

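The cask is seated on the small round panel (crop 217,245) with 13 N of contact force. I'm releasing it and moving to the large cask.

```bash
python3 -m inch '[[0,0,0,0,0,0,130],[0,0,0,0,0,0,80],[0,0,0,0,0,0,0],[0,0,0,0,0,0,0],[0,0,0,0,0,0,0]]';python3 -m inch '[[0,-0.02,0,0,0,0,0],[0,-0.05,0,0,0,0,0],[0,-0.1,0,0,0,0,0],[0,-0.11,0,0,0,0,0],[0,-0.11,0,0,0,0,0]]'; python3 go.py 609.7 227 120 20
```

```text
t: 18.62
tool_pos: [488.4, 122.2, 10.8]
eef_rot: [[0.338, -0.0, 0.941], [-0.941, -0.0, 0.338], [-0.0, -1.0, -0.0]]
force: [-0.3, 0.7, -0.1]
gripper_width: 0.997
t: 19.25
tool_pos: [489.1, 122.3, 121.5]
eef_rot: [[0.338, 0.002, 0.941], [-0.941, 0.0, 0.338], [0.0, -1.0, 0.002]]
force: [0.8, 0.6, -0.1]
gripper_width: 0.997
shift [-0.0577  0.0018  0.1489] turn [ 0.    -0.004  0.   ] t 19.25 w 0.997 j6 -11.6 F [ 0.8  0.6 -0.1]
```

```bash
python3 -m inch '[[-0.015,0,0.04,0,0,0,0],[-0.03,0,0.08,0,0,0,0],[-0.045,0,0.12,0,0,0,0],[-0.058,0,0.149,0,0,0,0],[-0.058,0,0.149,0,0,0,0]]';python3 go.py 609.7 227 80 20;python3 -m inch '[[0,0.01,0,0,0,0,0],[0,0.02,0,0,0,0,0],[0,0.03,0,0,0,0,0],[0,0.03,0,0,0,0,0],[0,0.03,0,0,0,0,0]]';python3 go.py 609.7 227 8 20
python3 - <<'E'
from h import *
s=r.snapshot('top')
d=r.outline_of('cask_small','top'); print([(round(x['conf'],2),x['bbox']) for x in d])
for x in d[:2]: print(fit('cask_small',[(s,x['mask'])],6))
s=r.snapshot('scene')
cv2.imwrite('pics/s3.png',cv2.resize(s['frame'][110:260,280:430,::-1],None,fx=4,fy=4,interpolation=cv2.INTER_CUBIC))
E
```

```text
t: 19.88
tool_pos: [608.5, 228.2, 117.6]
eef_rot: [[0.339, -0.004, 0.941], [-0.941, -0.001, 0.339], [-0.0, -1.0, -0.004]]
force: [-0.9, -0.2, -0.6]
gripper_width: 1.005
shift [0.0015 0.0376 0.0008] turn [-0.    -0.003 -0.   ] t 19.88 w 1.005 j6 -3.8 F [-0.9 -0.2 -0.6]
t: 20.5
tool_pos: [609.1, 227.1, 91.2]
eef_rot: [[0.338, 0.0, 0.941], [-0.941, 0.0, 0.338], [0.0, -1.0, 0.0]]
force: [0.5, 0.5, 0.3]
gripper_width: 1.003
shift [0.0003 0.0832 0.0005] turn [ 0.    -0.004  0.   ] t 20.5 w 1.003 j6 -3.8 F [0.5 0.5 0.3]
[(0.79, [207.9, 223.7, 223.1, 238.3]), (0.17, [167.5, 166.9, 182.5, 192.1])]
(array([4.87918642e+02, 1.22601229e+02, 4.26821899e-02]), np.float64(0.9529314616019818))
(array([6.14887263e+02, 2.15938054e+02, 2.49065557e-01]), np.float64(0.6975638740344623))
```

View pics/s3.png

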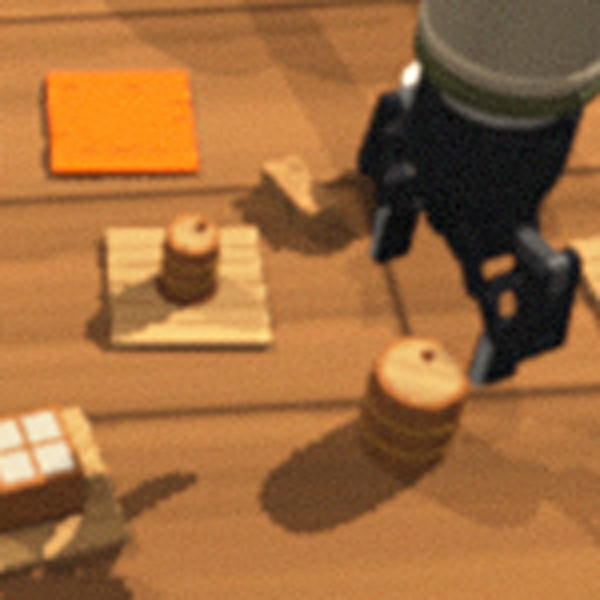

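The small cask stands on its panel (crop 190,258; fit 488,122.6), and the open gripper is over the large cask (crop 415,400). Descending.

```bash
python3 -m inch '[[0,0.025,0,0,0,0,0],[0,0.055,0,0,0,0,0],[0,0.08,0,0,0,0,0],[0,0.083,0,0,0,0,0],[0,0.083,0,0,0,0,0]]'; python3 -m inch '[[0,0,0,0,0,0,40],[0,0,0,0,0,0,80],[0,0,0,0,0,0,120],[0,0,0,0,0,0,255],[0,0,0,0,0,0,255]]' 35; python3 -m inch '[[0,0,0,0,0,0,255],[0,0,0,0,0,0,255],[0,0,0,0,0,0,255],[0,0,0,0,0,0,255],[0,0,0,0,0,0,255]]'
```

```text
t: 21.28
tool_pos: [609.6, 227.4, 8.7]
eef_rot: [[0.338, 0.001, 0.941], [-0.941, 0.0, 0.338], [0.0, -1.0, 0.001]]
force: [-0.3, -0.6, 0.3]
gripper_width: 1.0
t: 21.9
tool_pos: [610.0, 227.5, 9.3]
eef_rot: [[0.338, 0.002, 0.941], [-0.941, 0.001, 0.338], [0.0, -1.0, 0.002]]
force: [-1.0, -0.2, 6.3]
gripper_width: 0.624
t: 22.52
tool_pos: [610.0, 227.5, 9.3]
eef_rot: [[0.338, 0.002, 0.941], [-0.941, 0.001, 0.338], [0.0, -1.0, 0.002]]
force: [-1.0, 0.1, 6.0]
gripper_width: 0.619
```

```bash
python3 -m inch '[[0,-0.015,0,0,0,0,255],[0,-0.05,0,0,0,0,255],[0,-0.1,0,0,0,0,255],[0,-0.13,0,0,0,0,255],[0,-0.13,0,0,0,0,255]]'; python3 go.py 468 -98.6 140 -12
```

```text
t: 23.15
tool_pos: [611.4, 227.9, 142.6]
eef_rot: [[0.338, 0.007, 0.941], [-0.941, 0.002, 0.338], [0.0, -1.0, 0.007]]
force: [-0.2, -0.9, -0.9]
gripper_width: 0.622
shift [ 0.2588  0.001  -0.2454] turn [-0.     0.554 -0.004] t 23.15 w 0.622 j6 -3.8 F [-0.2 -0.9 -0.9]
```

```bash
python3 -m inch '[[0.03,0,-0.03,0,0.06,0,255],[0.07,0,-0.065,0,0.14,0,255],[0.11,0,-0.105,0,0.23,0,255],[0.15,0,-0.145,0,0.32,0,255],[0.19,0,-0.18,0,0.4,0,255]]'; python3 go.py 468 -98.6 140 -12
```

```text
t: 23.78
tool_pos: [501.7, -13.7, 136.3]
eef_rot: [[-0.058, -0.003, 0.998], [-0.998, 0.0, -0.058], [-0.0, -1.0, -0.003]]
force: [0.3, -0.1, -1.0]
gripper_width: 0.622
shift [ 0.0867 -0.0037 -0.0288] turn [0.    0.152 0.   ] t 23.77 w 0.622 j6 -4.1 F [ 0.3 -0.1 -1. ]
```

```bash
python3 -m inch '[[0.04,0,-0.012,0,0.06,0,255],[0.07,0,-0.023,0,0.11,0,255],[0.087,0,-0.029,0,0.15,0,255],[0.087,0.02,-0.029,0,0.15,0,255],[0.087,0.05,-0.029,0,0.15,0,255]]';  python3 -m inch '[[0,0.015,0,0,0,0,255],[0,0.03,0,0,0,0,255],[0,0.05,0,0,0,0,255],[0,0.05,0,0,0,0,255],[0,0.05,0,0,0,0,255]]';python3 go.py 468 -98.6 17 -12
```

```text
t: 24.4
tool_pos: [470.9, -97.8, 87.7]
eef_rot: [[-0.204, 0.002, 0.979], [-0.979, -0.0, -0.204], [-0.0, -1.0, 0.002]]
force: [0.3, -0.1, -1.4]
gripper_width: 0.624
t: 25.02
tool_pos: [470.8, -97.8, 38.7]
eef_rot: [[-0.203, 0.001, 0.979], [-0.979, -0.0, -0.203], [0.0, -1.0, 0.001]]
force: [-0.2, 0.3, -1.1]
gripper_width: 0.621
shift [ 0.0014  0.0217 -0.0026] turn [-0.     0.005 -0.   ] t 25.02 w 0.621 j6 -6.1 F [-0.2  0.3 -1.1]
```

```bash
python3 -m inch '[[0.001,0.008,-0.003,0,0,0,255],[0.001,0.015,-0.003,0,0,0,255],[0.001,0.02,-0.003,0,0,0,255],[0.001,0.022,-0.003,0,0,0,255],[0.001,0.022,-0.003,0,0,0,255]]';  python3 -m inch '[[0,0.0005,0,0,0,0,255],[0,0.001,0,0,0,0,255],[0,0.0015,0,0,0,0,255],[0,0.002,0,0,0,0,255],[0,0.002,0,0,0,0,255]]';python3 go.py 468 -98.6 15.3 -12
```

```text
t: 25.65
tool_pos: [467.1, -98.1, 15.8]
eef_rot: [[-0.204, -0.0, 0.979], [-0.979, 0.0, -0.204], [-0.0, -1.0, -0.0]]
force: [-0.9, 0.5, -0.9]
gripper_width: 0.621
t: 26.28
tool_pos: [467.3, -98.2, 15.2]
eef_rot: [[-0.203, 0.0, 0.979], [-0.979, -0.0, -0.203], [0.0, -1.0, 0.0]]
force: [-8.2, 2.2, 14.9]
gripper_width: 0.619
shift [ 0.0003 -0.0001  0.0007] turn [-0.     0.005 -0.   ] t 26.27 w 0.619 j6 -6.3 F [-8.2  2.2 14.9]
```

Contact shows at z=15.2, the expected height. I'll release, rise, and head for the hatch.

```bash
python3 -m inch '[[0,0,0,0,0,0,80],[0,0,0,0,0,0,50],[0,0,0,0,0,0,0],[0,0,0,0,0,0,0],[0,0,0,0,0,0,0]]';python3 -m inch '[[0,-0.02,0,0,0,0,0],[0,-0.05,0,0,0,0,0],[0,-0.1,0,0,0,0,0],[0,-0.12,0,0,0,0,0],[0,-0.12,0,0,0,0,0]]'; python3 go.py 369.8 -312.5 120 8.6
```

```text
t: 26.9
tool_pos: [467.0, -98.1, 13.8]
eef_rot: [[-0.204, -0.0, 0.979], [-0.979, 0.0, -0.204], [-0.0, -1.0, -0.0]]
force: [-0.3, 0.4, -0.2]
gripper_width: 1.002
t: 27.52
tool_pos: [468.6, -98.6, 135.9]
eef_rot: [[-0.204, 0.004, 0.979], [-0.979, -0.001, -0.204], [0.0, -1.0, 0.004]]
force: [-0.4, -0.4, -0.5]
gripper_width: 1.0
shift [ 0.2296  0.0157 -0.0532] turn [ 0.    -0.355  0.002] t 27.52 w 1.0 j6 -6.3 F [-0.4 -0.4 -0.5]
```

```bash
python3 -m inch '[[0.045,0,-0.011,0,-0.07,0,0],[0.09,0,-0.022,0,-0.14,0,0],[0.14,0,-0.033,0,-0.22,0,0],[0.19,0,-0.044,0,-0.3,0,0],[0.23,0.01,-0.053,0,-0.355,0,0]]';python3 -m inch '[[0,0,0,0,0,0,0],[0,0.01,0,0,0,0,0],[0,0.02,0,0,0,0,0],[0,0.02,0,0,0,0,0],[0,0.02,0,0,0,0,0]]'; python3 go.py 369.8 -312.5 7 8.6
python3 - <<'E'
from h import *
s=r.snapshot('top'); t=s
cv2.imwrite('pics/t4.png',cv2.resize(s['frame'][100:340,200:500,::-1],None,fx=2,fy=2))
for n in('hatch','cask_large'):
  s=r.snapshot('scene')
  for cam,c in(('top',t),('scene',s)):
    d=r.outline_of(n,cam); print(n,cam,[(round(x['conf'],2),np.round(x['bbox'])) for x in d[:2]])
    if d: print(fit(n,[(c,d[0]['mask'])],6 if n!='hatch' else 0,(-1.6,-1.2)))
E
```

```text
t: 28.15
tool_pos: [367.1, -313.9, 122.7]
eef_rot: [[0.151, -0.0, 0.989], [-0.989, 0.0, 0.151], [-0.0, -1.0, -0.0]]
force: [0.5, 0.4, -0.6]
gripper_width: 1.0
t: 28.78
tool_pos: [368.7, -312.0, 103.9]
eef_rot: [[0.15, -0.0, 0.989], [-0.989, 0.0, 0.15], [-0.0, -1.0, -0.0]]
force: [-0.7, 0.6, 0.5]
gripper_width: 1.0
shift [0.0007 0.0969 0.001 ] turn [0.    0.001 0.   ] t 28.77 w 1.0 j6 -55.0 F [-0.7  0.6  0.5]
hatch top [(0.56, array([399., 262., 439., 282.]))]
(array([ 370.72263275, -312.57839423,   -1.43173218]), np.float64(0.8793522267206477))
hatch scene [(0.76, array([133., 138., 164., 164.]))]
(array([ 368.30588574, -313.32813973,   -1.4745152 ]), np.float64(0.9535120461486257))
cask_large top [(0.85, array([306., 218., 332., 247.]))]
(array([ 4.67265040e+02, -9.79745724e+01,  1.33455847e-01]), np.float64(0.9432015638575152))
cask_large scene [(0.98, array([221., 152., 245., 186.]))]
(array([ 4.65990203e+02, -9.83149475e+01,  1.93666591e-01]), np.float64(0.9634808205316898))
```

View pics/t4.png

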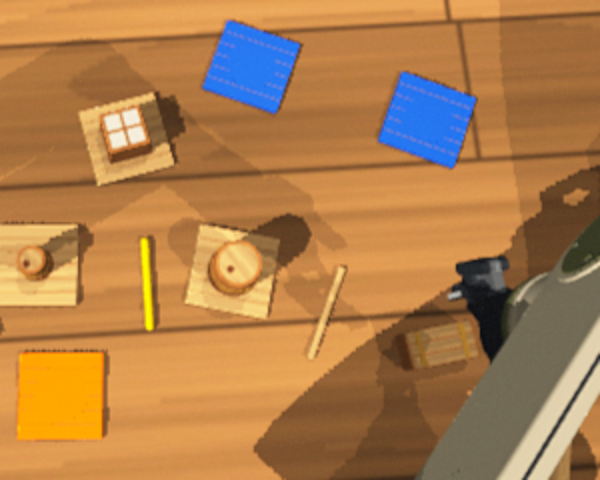

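The large cask is on its disc (236,265 in the crop; fits 466–467,-98). Now the hatch.

```bash
python3 -m inch '[[0.0005,0.025,0.001,0,0,0,0],[0.0005,0.055,0.001,0,0,0,0],[0.0005,0.085,0.001,0,0,0,0],[0.0005,0.097,0.001,0,0,0,0],[0.0005,0.097,0.001,0,0,0,0]]'; python3 -m inch '[[0,0,0,0,0,0,60],[0,0,0,0,0,0,100],[0,0,0,0,0,0,140],[0,0,0,0,0,0,255],[0,0,0,0,0,0,255]]' 35; python3 -m inch '[[0,0,0,0,0,0,255],[0,0,0,0,0,0,255],[0,0,0,0,0,0,255],[0,0,0,0,0,0,255],[0,0,0,0,0,0,255]]'
```

```text
t: 29.75
tool_pos: [369.0, -312.4, 6.4]
eef_rot: [[0.149, -0.001, 0.989], [-0.989, 0.001, 0.149], [-0.001, -1.0, -0.001]]
force: [-0.1, 0.0, -0.2]
gripper_width: 1.002
t: 30.38
tool_pos: [370.1, -313.5, 8.0]
eef_rot: [[0.149, 0.001, 0.989], [-0.989, -0.001, 0.149], [0.001, -1.0, 0.001]]
force: [-0.5, 1.7, 6.2]
gripper_width: 0.459
t: 31.0
tool_pos: [370.1, -313.5, 8.0]
eef_rot: [[0.149, 0.001, 0.989], [-0.989, -0.001, 0.149], [0.002, -1.0, 0.001]]
force: [0.4, -0.0, 6.2]
gripper_width: 0.467
```

```bash
python3 -m inch '[[0,-0.015,0,0,0,0,255],[0,-0.05,0,0,0,0,255],[0,-0.1,0,0,0,0,255],[0,-0.14,0,0,0,0,255],[0,-0.14,0,0,0,0,255]]'; python3 go.py 450 -60 148 40
```

```text
t: 31.62
tool_pos: [371.4, -314.9, 152.1]
eef_rot: [[0.149, 0.006, 0.989], [-0.989, -0.006, 0.149], [0.007, -1.0, 0.005]]
force: [1.1, -1.2, -0.9]
gripper_width: 0.461
shift [-0.2403  0.003   0.1158] turn [ 0.004 -0.548  0.003] t 31.62 w 0.461 j6 -54.9 F [ 1.1 -1.2 -0.9]
```

```bash
python3 -m inch '[[-0.04,0,0.02,0,-0.1,0,255],[-0.09,0,0.045,0,-0.2,0,255],[-0.14,0,0.07,0,-0.32,0,255],[-0.19,0,0.095,0,-0.44,0,255],[-0.24,0,0.115,0,-0.548,0,255]]'; python3 go.py 490 190 148 68
```

```text
t: 32.25
tool_pos: [447.0, -56.4, 146.4]
eef_rot: [[0.646, -0.001, 0.764], [-0.764, 0.0, 0.646], [-0.001, -1.0, -0.0]]
force: [0.3, -0.6, -0.0]
gripper_width: 0.461
shift [-0.1604 -0.0016  0.1919] turn [-0.    -0.485 -0.   ] t 32.25 w 0.461 j6 -53.9 F [ 0.3 -0.6 -0. ]
```

```bash
python3 -m inch '[[-0.035,0,0.04,0,-0.1,0,255],[-0.07,0,0.08,0,-0.2,0,255],[-0.1,0,0.12,0,-0.3,0,255],[-0.13,0,0.155,0,-0.4,0,255],[-0.16,0,0.19,0,-0.485,0,255]]'; python3 go.py 513 410 148 96.7
```

```text
t: 32.88
tool_pos: [489.3, 187.8, 146.2]
eef_rot: [[0.927, -0.001, 0.375], [-0.375, -0.0, 0.927], [-0.001, -1.0, -0.001]]
force: [0.6, -0.6, -0.5]
gripper_width: 0.465
shift [-0.0614 -0.002   0.2148] turn [-0.001 -0.501 -0.   ] t 32.88 w 0.465 j6 -52.6 F [ 0.6 -0.6 -0.5]
```

```bash
python3 -m inch '[[-0.01,0,0.04,0,-0.1,0,255],[-0.025,0,0.085,0,-0.2,0,255],[-0.035,0,0.13,0,-0.3,0,255],[-0.05,0,0.175,0,-0.4,0,255],[-0.061,0,0.215,0,-0.5,0,255]]';python3 -m inch '[[0,0.02,0,0,0,0,255],[0,0.05,0,0,0,0,255],[0,0.08,0,0,0,0,255],[0,0.1,0,0,0,0,255],[0,0.1,0,0,0,0,255]]'; python3 go.py 513 410 15 96.7
```

```text
t: 33.5
tool_pos: [514.0, 409.8, 145.8]
eef_rot: [[0.993, -0.002, -0.116], [0.116, -0.001, 0.993], [-0.002, -1.0, -0.001]]
force: [0.8, -0.2, -0.3]
gripper_width: 0.46
t: 34.12
tool_pos: [513.1, 406.7, 44.0]
eef_rot: [[0.994, -0.004, -0.111], [0.111, -0.003, 0.994], [-0.005, -1.0, -0.002]]
force: [0.1, -0.5, -0.5]
gripper_width: 0.462
shift [0.0004 0.029  0.0034] turn [-0.    -0.006 -0.   ] t 34.12 w 0.462 j6 -62.5 F [ 0.1 -0.5 -0.5]
```

```bash
python3 -m inch '[[0,0.01,0.003,0,-0.005,0,255],[0,0.02,0.003,0,-0.005,0,255],[0,0.027,0.003,0,-0.005,0,255],[0,0.027,0.003,0,-0.005,0,255],[0,0.027,0.003,0,-0.005,0,255]]';python3 -m inch '[[0,0.001,0,0,0,0,255],[0,0.002,0,0,0,0,255],[0,0.003,0,0,0,0,255],[0,0.003,0,0,0,0,255],[0,0.003,0,0,0,0,255]]'; python3 go.py 513 410 14 96.7
python3 - <<'E'
from h import *
s=r.snapshot('scene')
cv2.imwrite('pics/s5.png',cv2.resize(s['frame'][110:230,390:510,::-1],None,fx=5,fy=5,interpolation=cv2.INTER_CUBIC))
E
```

```text
t: 34.75
tool_pos: [514.6, 411.5, 20.2]
eef_rot: [[0.993, 0.0, -0.117], [0.117, 0.0, 0.993], [0.0, -1.0, 0.0]]
force: [0.2, 0.6, -0.5]
gripper_width: 0.462
t: 35.38
tool_pos: [514.5, 411.4, 16.9]
eef_rot: [[0.993, 0.0, -0.117], [0.117, -0.0, 0.993], [0.0, -1.0, -0.0]]
force: [0.2, 0.5, -0.4]
gripper_width: 0.461
shift [-0.0017  0.0029 -0.0012] turn [-0.  0.  0.] t 35.38 w 0.461 j6 -62.5 F [ 0.2  0.5 -0.4]
```

View pics/s5.png

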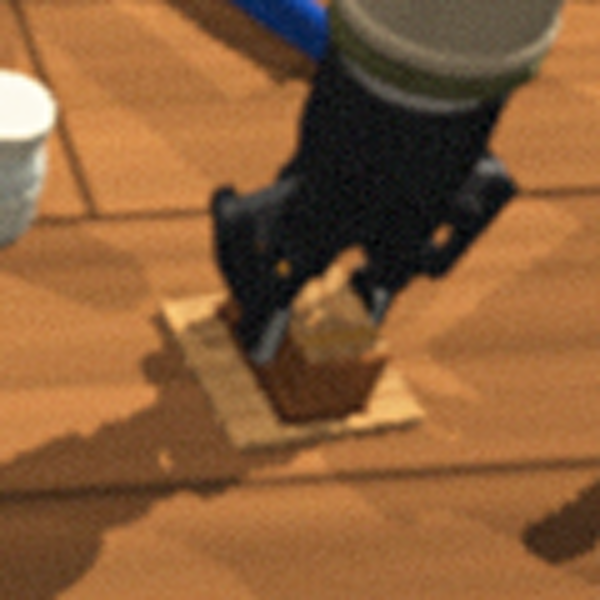

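The hatch is just above the oblong inlay (crop 330,370) and lined up with it. I'll lower the last 3 mm with a small correction.

```bash
python3 -m inch '[[-0.001,0.0005,-0.001,0,0,0,255],[-0.001,0.001,-0.001,0,0,0,255],[-0.001,0.002,-0.001,0,0,0,255],[-0.001,0.003,-0.001,0,0,0,255],[-0.001,0.003,-0.001,0,0,0,255]]';python3 -m inch '[[0,0.0003,0,0,0,0,255],[0,0.0005,0,0,0,0,255],[0,0.0005,0,0,0,0,255],[0,0.0005,0,0,0,0,255],[0,0.0005,0,0,0,0,255]]'
```

```text
t: 36.05
tool_pos: [513.7, 410.4, 14.1]
eef_rot: [[0.993, 0.0, -0.117], [0.117, 0.0, 0.993], [0.0, -1.0, 0.0]]
force: [-0.9, -1.3, 2.4]
gripper_width: 0.464
t: 36.67
tool_pos: [513.7, 410.4, 14.1]
eef_rot: [[0.993, 0.0, -0.117], [0.117, 0.0, 0.993], [0.0, -1.0, 0.0]]
force: [-3.6, -3.0, 6.8]
gripper_width: 0.461
```

```bash
python3 -m inch '[[0,0,0,0,0,0,110],[0,0,0,0,0,0,70],[0,0,0,0,0,0,0],[0,0,0,0,0,0,0],[0,0,0,0,0,0,0]]';python3 -m inch '[[0,-0.02,0,0,0,0,0],[0,-0.05,0,0,0,0,0],[0,-0.1,0,0,0,0,0],[0,-0.15,0,0,0,0,0],[0,-0.2,0,0,0,0,0]]'; python3 -m inch '[[0,-0.03,0,0,0,0,0],[0,-0.05,0.04,0,0,0,0],[0,-0.05,0.09,0,0,0,0],[0,-0.05,0.14,0,0,0,0],[0,-0.05,0.14,0,0,0,0]]'
python3 - <<'E'
from h import *
C={n:r.snapshot(n) for n in('top','scene')}
for n in C: cv2.imwrite(f'pics/f_{n}.png',cv2.resize(C[n]['frame'][:,:,::-1],(800,600),interpolation=cv2.INTER_CUBIC))
for n in('hatch','skylight','cask_small','cask_large','glue_jar'):
  for cam,c in C.items():
    d=r.outline_of(n,cam)
    if d: print(n,cam,round(d[0]['conf'],2),[np.round(x,3) for x in fit(n,[(c,d[0]['mask'])],0 if n=='glue_jar' else 6,(0,.2))])
E
```

```text
t: 37.3
tool_pos: [513.6, 410.3, 13.3]
eef_rot: [[0.993, -0.0, -0.117], [0.117, -0.0, 0.993], [-0.0, -1.0, -0.0]]
force: [0.6, -1.4, -0.5]
gripper_width: 0.999
t: 37.92
tool_pos: [513.7, 410.4, 217.0]
eef_rot: [[0.993, 0.002, -0.117], [0.117, 0.001, 0.993], [0.002, -1.0, 0.001]]
force: [0.3, 0.0, -0.7]
gripper_width: 1.002
t: 38.55
tool_pos: [495.3, 552.5, 263.1]
eef_rot: [[0.993, -0.001, -0.121], [0.121, 0.0, 0.993], [-0.001, -1.0, 0.0]]
force: [0.7, -0.2, -0.1]
gripper_width: 1.001
hatch top 0.58 [array([5.12479e+02, 4.08716e+02, 1.34000e-01]), np.float64(0.917)]
hatch scene 0.95 [array([5.10236e+02, 4.10523e+02, 1.05000e-01]), np.float64(0.963)]
skylight top 0.74 [array([6.31852e+02, 1.32360e+01, 1.71000e-01]), np.float64(0.918)]
skylight scene 0.27 [array([5.19269e+02, 4.11512e+02, 5.00000e-03]), np.float64(0.718)]
cask_small top 0.66 [array([4.87423e+02, 1.21694e+02, 2.50000e-02]), np.float64(0.898)]
cask_small scene 0.74 [array([4.86692e+02, 1.23890e+02, 1.97000e-01]), np.float64(0.943)]
cask_large top 0.55 [array([ 4.66088e+02, -9.83090e+01,  1.68000e-01]), np.float64(0.924)]
cask_large scene 0.86 [array([ 4.66683e+02, -9.85060e+01,  7.90000e-02]), np.float64(0.957)]
glue_jar top 0.56 [array([4.00986e+02, 2.86773e+02, 6.50000e-02]), np.float64(0.946)]
glue_jar scene 0.85 [array([ 3.94381e+02,  2.87992e+02, -3.40000e-02]), np.float64(0.938)]
```

View pics/f_scene.png

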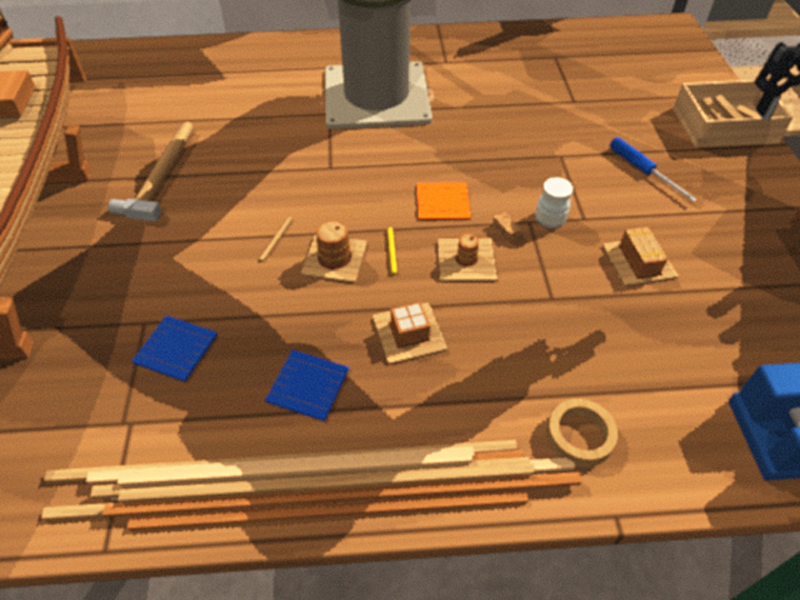

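View pics/f_top.png

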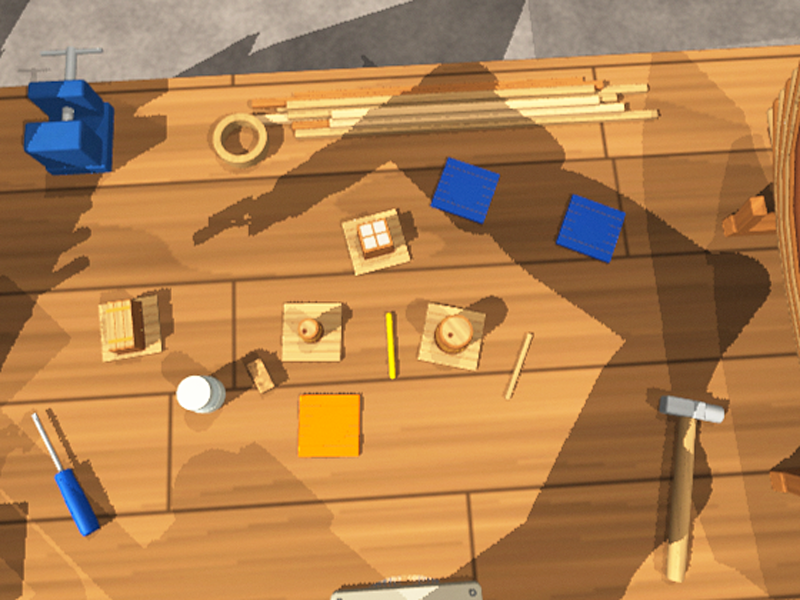

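All four fittings stand upright on their own panels. In the scene view, they are the large cask (333,245), small cask (468,248), skylight (410,325) and hatch (643,252). The jar (553,203) hasn't moved and the gripper is clear, so I'm handing in.

```bash
python3 -m inch '[[0,0,0,0,0,0,0],[0,0,0,0,0,0,0],[0,0,0,0,0,0,0],[0,0,0,0,0,0,0],[0,0,0,0,0,0,0]]'; python3 -c "
from plant import r
print(r.hand_in())"
```

```text
t: 39.78
tool_pos: [497.2, 549.4, 263.3]
eef_rot: [[0.993, -0.0, -0.117], [0.117, -0.0, 0.993], [-0.0, -1.0, -0.0]]
force: [-0.1, 0.1, 0.5]
gripper_width: 0.999
the job is handed in; nothing more can be done
None
```

All four fittings are on their own panels, set down until the wrist force rose and then released, and I handed the job in at about 40 s. No verdict is reported.

- **Position:** my last fits put every fitting within about 4 mm of its inlay's measured centre (limit 10 mm).
- **Direction:** the hatch and skylight are within about 0.04 rad of their inlays (limit 0.22 rad).
- **Jar:** it moved less than 2 mm between the first and last pictures from the same camera.
- **Gripper:** it was open and clear of everything at the end.

**Checks that failed or disagreed:**
- The last scene-camera look for the skylight picked out the hatch instead (confidence 0.27). I ignored it; the top camera and both pictures show the skylight in place.
- The dark-inlay fit failed for the large round panel, so I used the panel's outline for its centre.
- The two cameras differ by 1–3 mm on the fittings, and by about 6 mm on the jar.

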